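# One stroke of the electric snap press

### The arm

A 6-joint arm with a two-finger parallel gripper is mounted at the origin on the work surface. World frame = base frame: x ahead of the robot, y to its left, z up, the work surface at z = 0. Lengths are in m, angles in rad, forces in N, time in s.
With the tool pointing down it reaches from about 0.25 to 0.8 m from the base axis. Payload 8.5 kg.
Tool frame: the origin (TCP) lies at the very end of the fingers, on their centre line; the grasp point (between the pads) lies 19 mm behind it; z points along the fingers, y is the line along which they close (so a half turn about z gives the same grasp; the last joint's range is limited). The gripper opens to 85 mm and grips with 20 to 120 N. Pads are 22 mm wide; open, the fingers measure 114 mm over their backs; the gripper's body (76 mm by 85 mm) begins 54 mm behind the grasp point. The pads swing forward as they close: fully open they stand 13 mm farther back than shut.
Start: joints at [1.339, 0.238, -0.013, 1.319, 0, 1.571], TCP at [0.121, 0.511, 0.231] pointing down, gripper open.
Joint ranges: [-2.66, 2.66], [-1.03, 1.9], [-1.14, 1.46], [-1.82, 2.27], [-1.45, 1.34], [-3.14, 3.14]. Speed limits (rad/s): [2.22, 2.22, 2.79, 3.14, 3.14, 3.14].

### API

Orientations are given as a unit quaternion [w, x, y, z].
In Python, from station import arm gives the robot as it stands.
- The arm moves only by the tool jog_arm, never from a script. Its argument "deltas" is text: rows parted by semicolons, each of 7 numbers parted by spaces: the turn, a rotation vector about the tool's x, y, z in rad, then the shift along the tool's x, y, z in mm, then the opening, from 0 (shut) to 1 (fully open). In form: rx ry rz dx dy dz claw; .... A call has 1 to 12 rows; each row shifts and turns the commanded pose from where the row before left it, along the tool's axes as they then stand; what a row does not reach is not made up. A row lasts 1/8 s, in which the tool goes at most 62.5 mm and 10.7 degrees, less where a joint would pass 70% of its speed; a pose out of reach is approached as far as the arm can. A call with a gripper value outside its range is refused whole. The fingers move at their own pace and stop on an object; the grip force is fixed at half the most. Time passes only in rows, so rows that do not move let the fingers close. It gives the time, the measured TCP pose, the force, the opening and the grip force at its end, in the units of the state.
- arm.read_state(): the state, without advancing time (a new reading comes with each control period).
- arm.read_camera(name): name is "scene" or "top"; returns the picture (480x640x3 uint8, blue, green, red); there is no depth.
- arm.camera_model(name): a dict with "camera_matrix" (3x3 intrinsics, pixels), "R" (3x3) and "t" (3): a world point X has camera coordinates R X + t. Camera axes: x right, y down, z forward; pixel columns grow to the right and rows downward; lengths in m; the calibration is good to about 2 mm. A picture is of the moment at which its call begins. camera_model takes no time and is no camera call.
- arm.sign_off(): hands the job in; it is judged then, once.
The state is a dict: "clock": time; "joints": joint angles; "joint_velocities": joint speeds; "effort": joint torques, N m; "ee_pos": TCP position; "tool_rot": TCP orientation; "wrist_force": force on the tool from outside, world axes, zero at the start; "wrist_torque": the same for the moment, N m; "grip_width": finger opening in m; "grasp_force": force on a finger pad.
Only numpy, scipy, OpenCV 4.12 (cv2) and the standard library are available. Lean on these libraries where they do the work, as an engineer would, in place of code of your own. Each camera call takes 0.05 s, during which the arm holds its last target. There are 200 camera calls.

### The job

Run one stroke of the electric snap press from its loose control blocks, using only the closed fingertips: push the raised half of the rocker fully down to switch on, then press the square key fully down so that it stays down and the clamp closes, then press the large round button fully down, keep it down for about a second and let it come up again. Leave the small round button alone, do not lift, tip or push the blocks out of place, and do not disturb the other things on the bench.

Things in the scene. Friction and masses are not known exactly. Their poses are not given: they have to be found in the camera images.
- rocker_block: Loose black box 90 x 56 x 24 mm lying flat on the table, carrying a grey paddle rocker along its length. Origin: centre of its underside; z up; +x runs along its length towards the half of the rocker that stands raised at the start (the 'on' half). 0.34 to 0.6 kg.
- rocker (a joint): Rocker angle, rad, about a pivot 30 mm above the block's underside. A shallow V of two paddles, each 33 long, 40 wide, 6 mm thick, sloping up 0.16 rad from the pivot. Starts off at -0.16 to -0.11 (+x half raised); pushing the +x half down brings it to its stop at +0.16, that half then level, its upper face 33 mm above the table. Stays where left; about 2 N at the press point moves it.
- rocker_press (a point): Press point on the upper face of the rocker's 'on' half, on its centre line 24 mm from the pivot; at the start about 40 mm above the table. Moves with the rocker.
- square_block: Loose black box 66 x 66 x 30 mm carrying one square grey key. Origin: centre of its underside, z up, sides along x and y. 0.3 to 0.52 kg.
- square_key (a joint): How far the square clamp key is pushed down, m: 0 up (start), 0.007 fully down. It is a 30 x 30 mm square cap; it moves at about 3 N and stays down where it is left (no spring).
- square_press (a point): Centre of the upper face of the square key, 44 mm above the table when up, 37 mm when fully down.
- large_block: Loose black round housing, 70 mm diameter, 30 mm high, with the large round grey button on top. Origin: centre of its underside, z up. 0.34 to 0.59 kg.
- large_button (a joint): How far the large round button is pushed down, m: 0 up (start), 0.006 fully down (about 5 N). A 48 mm diameter cap on a spring: it comes back up when let go.
- large_press (a point): Centre of the upper face of the large round button, 44 mm above the table when up, 38 mm when fully down.
- small_block: Loose black round housing, 52 mm diameter, 30 mm high, with a small round grey button; not part of the job, leave it alone. Origin: centre of its underside, z up.
- small_button (a joint): How far the small round button (18 mm diameter, top 44 mm above the table) is pushed down, m; 0 is up, 0.006 fully down. To be left alone.
- rivet_jar: Bystander: amber glass jar with a steel lid, 48 mm diameter, 65 mm high. Origin: centre of its underside.
- anvil: Bystander: steel setting anvil, 52 mm diameter at the foot, 30 mm high. Origin: centre of its underside.
- setter: Bystander: steel hand setter standing upright, 28 mm diameter foot, 70 mm high. Origin: centre of its underside.
- snap_tin: Bystander: tin of snaps, 60 mm diameter, 45 mm high. Origin: centre of its underside.
- slicker: Bystander: turned wooden edge slicker standing upright, 36 mm diameter, 80 mm high. Origin: centre of its underside.
- mallet: Bystander: mallet with a wooden head, 220 mm long, lying on the table. Origin: under its middle.
- wax_block: Bystander: brown cork block 70 x 45 x 25 mm. Origin: centre of its underside.
There are look-alikes about, which are no part of the job. Leave any green or turquoise look-alike of the square_block alone.

How it is judged:
By the outcome, as a careful person would: the job done as asked, in the order asked, and still so for the second after the job is handed in, with the robot touching nothing.
It also fails if it takes over 64 s, if anything falls off the work surface, if the arm or the gripper's body presses on something with over 40 N, if the wrist force passes 120 N, or if a joint passes its speed limit or range.

## Working session

There is one attempt and no reset: what is moved stays moved. The work goes in short steps, Python scripts to look and compute and a tool call to move; the robot and the scene stay as the last step left them, time stands still between calls to the robot, and variables do not carry over. Pictures are saved under pics/ and viewed, at most 10 in all, crops included, and the job is handed in when it is done.

Besides the shell and the picture viewer there is one more tool, called after ">>>" in YAML: its name, and indented under it one key for each argument. jog_arm: Moves the arm, as the interface text tells. Its arguments: {"type":"object","properties":{"deltas":{"type":"string"}},"required":["deltas"]}

```bash
mkdir -p pics; ls; python3 - <<'E'
from station import arm
import cv2
for n in("scene","top"):
    cv2.imwrite(f"pics/{n}0.png",arm.read_camera(n)); m=arm.camera_model(n); print(n,m)
s=arm.read_state();print(s["clock"],s["ee_pos"],s["tool_rot"],s["wrist_force"])
E
```

```text
pics
scene {'camera_matrix': array([[535.82947993,   0.        , 309.12144532],
       [  0.        , 535.82947993, 235.31826804],
       [  0.        ,   0.        ,   1.        ]]), 'R': array([[ 0.72257219,  0.69124671,  0.00821083],
       [ 0.48624119, -0.49976196, -0.71680366],
       [-0.49138471,  0.52193483, -0.69722672]]), 't': array([-0.38284574, -0.23010078,  1.64463885])}
top {'camera_matrix': array([[560.94367712,   0.        , 322.93889868],
       [  0.        , 560.94367712, 236.79682368],
       [  0.        ,   0.        ,   1.        ]]), 'R': array([[ 0.08076363, -0.99673146,  0.00190791],
       [-0.97199798, -0.07918302, -0.2212464 ],
       [ 0.22067432,  0.01601418, -0.97521607]]), 't': array([-0.03440155,  0.54714671,  1.03904306])}
0.1 [0.12050892 0.51059898 0.23074691] [-7.45131837e-05  1.15633530e-01  9.93291734e-01 -6.41742347e-04] [-1.17196547  0.28202875  0.15529523]
```

View pics/top0.png

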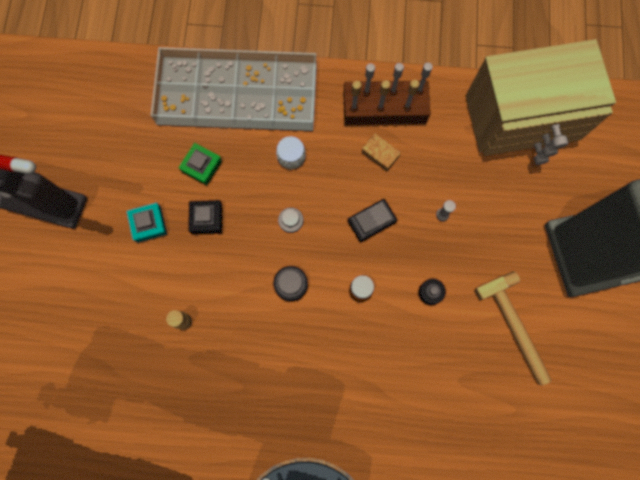

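View pics/scene0.png

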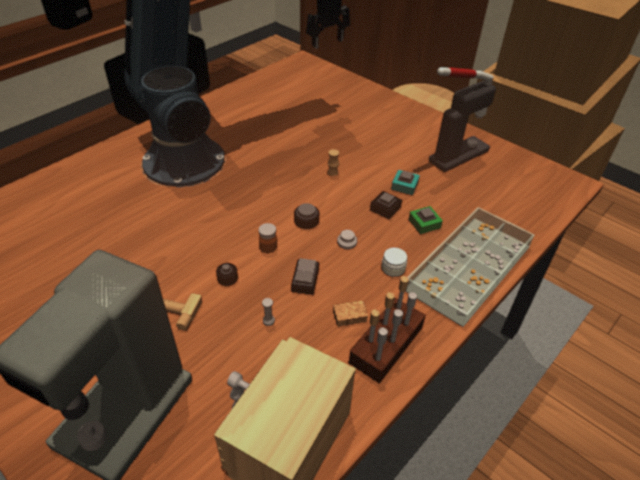

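The top view shows the black square block at (205,216), the large button at (291,283), the rocker at (373,220), and the small button at (432,291). The teal block at (146,222) and the green one at (201,163) are look-alikes. Next I'll zoom in to find the raised half of the rocker.

```bash
cat > h.py <<'E'
import numpy as np, cv2
from station import arm
def ray(n,u,v,z):
    m=arm.camera_model(n);R=m["R"];c=-R.T@m["t"];d=R.T@np.linalg.inv(m["camera_matrix"])@[u,v,1]
    return c+d*(z-c[2])/d[2]
def proj(n,X):
    m=arm.camera_model(n);p=m["camera_matrix"]@(m["R"]@np.array(X)+m["t"]);return p[:2]/p[2]
E
python3 - <<'E'
from h import *
t=cv2.imread("pics/top0.png");s=cv2.imread("pics/scene0.png")
def crop(i,u,v,r=33,k=6): return cv2.resize(i[v-r:v+r,u-r:u+r],None,fx=k,fy=k,interpolation=cv2.INTER_CUBIC)
a=np.hstack([crop(t,373,220,33,4),crop(t,205,216,33,4),crop(t,291,283,33,4)])
b=np.hstack([crop(s,305,274,33,4),crop(s,386,204,33,4),crop(s,307,215,33,4)])
o=np.vstack([a,b])
cv2.imwrite("pics/z.png",cv2.convertScaleAbs(o,alpha=1.8,beta=10)[:600,:800])
for q,u,v in(("rock",373,220),("sq",205,215),("lg",291,282)):
    print(q,ray("top",u,v,.042 if q!="rock" else .033))
for q,u,v in(("rock",306,272),("sq",386,201),("lg",307,211)):
    print(q,ray("scene",u,v,.042 if q!="rock" else .033))
E
```

```text
rock [ 0.59759254 -0.08786215  0.033     ]
sq [0.57808674 0.2507     0.042     ]
lg [0.45682876 0.06541582 0.042     ]
rock [ 0.60703996 -0.0918416   0.033     ]
sq [0.5892057  0.23846638 0.042     ]
lg [0.46429648 0.05988775 0.042     ]
```

View pics/z.png

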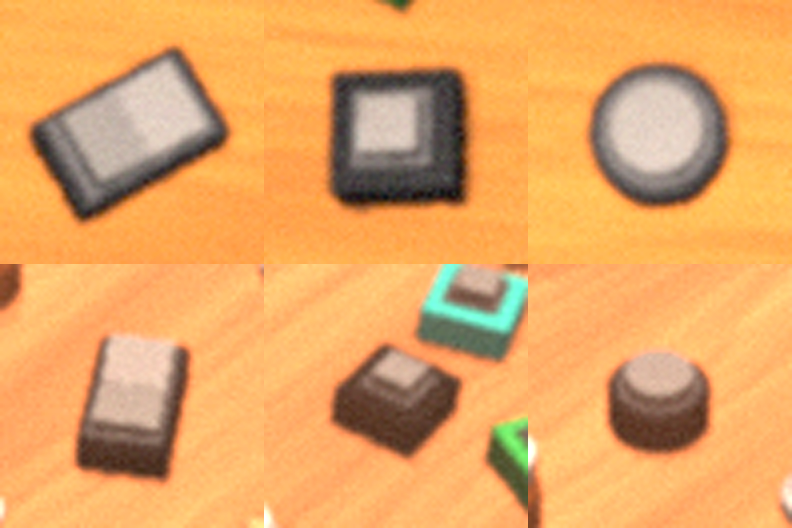

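The zoom gives key face centres of (202.8,213.8) top and (388,197.8) scene. The large button is at (290,281.5) and (306.5,210). The brighter rocker half changes with the view, so I'll overlay both tilt hypotheses to decide which half is raised.

```bash
cat > fit.py <<'E'
from h import *
from scipy.optimize import least_squares
K=8;C={"top":(373,220),"scene":(305,274)};r=25
def rk(p,ang):   # rocker upper-face corners + box corners
    x,y,a=p;c,s=np.cos(a),np.sin(a)
    def W(P): return np.array([x+c*P[0]-s*P[1],y+s*P[0]+c*P[1],P[2]])
    def pad(d,w,sg):  # distance d along paddle sg, rocker angle ang
        t=0.16-sg*ang   # slope of this half
        return W([sg*d*np.cos(t)-sg*.003*np.sin(t),w,.030+d*np.sin(t)+.003*np.cos(t)])
    up=[[pad(d,w,sg) for d,w in((0,-.02),(.033,-.02),(.033,.02),(0,.02))] for sg in(1,-1)]
    box=[W([i*.045,j*.028,z]) for z in(.024,0) for i,j in((1,1),(1,-1),(-1,-1),(-1,1))]
    return up,box
E
python3 - <<'E'
from fit import *
im={n:np.mean([arm.read_camera(n).astype(float) for _ in range(8)],0) for n in C}
np.savez("avg.npz",**im)
g={}
for n in C:
    m=im[n];u,v=C[n]
    g[n]=cv2.warpAffine(m,np.float32([[K,0,-K*(u-r)],[0,K,-K*(v-r)]]),(2*r*K,2*r*K),flags=cv2.INTER_CUBIC)
# dark+low saturation mask in top -> silhouette, fit yaw
hyp=[]
for yaw0 in(-1.05,2.09):
    def sil(p,n):
        up,box=rk(p,-.135);pts=np.array([proj(n,X) for X in up[0]+up[1]+box],np.float32)
        return cv2.convexHull(pts)
    masks={}
    for n in C:
        m=im[n];sat=(m.max(2)-m.min(2))/(m.max(2)+1);u,v=C[n]
        mk=((sat<(.55 if n=="top" else .62))).astype(np.uint8)
        masks[n]=mk[v-r:v+r,u-r:u+r]
    def cost(p):
        e=0
        for n in C:
            u,v=C[n];o=np.zeros((400,400),np.uint8);h=((sil(p,n)-[u-r,v-r]+.5)*8).astype(np.int32)
            cv2.fillPoly(o,[h],1);o=cv2.resize(o.astype(np.float32),(50,50),interpolation=cv2.INTER_AREA)
            e+=np.abs(o-masks[n]).sum()
        return e
    from scipy.optimize import minimize
    q=minimize(cost,[.601,-.09,yaw0],method="Nelder-Mead",options=dict(initial_simplex=np.array([[.601,-.09,yaw0],[.609,-.09,yaw0],[.601,-.082,yaw0],[.601,-.09,yaw0+.15]]),xatol=1e-4,fatol=.05))
    print(yaw0,q.x,q.fun,[masks[n].sum() for n in C]);hyp.append(q.x)
rows=[]
for n in C:
    row=[]
    for p in hyp:
        o=cv2.convertScaleAbs(g[n],alpha=1.8,beta=10);u,v=C[n];up,box=rk(p,-.135)
        P=lambda L:((np.array([proj(n,X) for X in L])-[u-r,v-r])*K).astype(np.int32).reshape(-1,1,2)
        for L,c in((up[0],(0,0,255)),(up[1],(0,160,0)),(box[:4],(255,0,0))):cv2.polylines(o,[P(L)],True,c,1)
        row.append(o)
    rows.append(np.hstack(row))
cv2.imwrite("pics/ov.png",np.vstack(rows)[::1][:,:][:800]); cv2.imwrite("pics/ov2.png",cv2.resize(np.vstack(rows),(600,600),interpolation=cv2.INTER_AREA))
E
```

```text
-1.05 [ 0.60033377 -0.08542942 -0.9433927 ] 334.53125 [np.uint64(1096), np.uint64(704)]Traceback (most recent call last):
  File "<stdin>", line 27, in <module>
    res = _minimize_neldermead(fun, x0, args, callback, bounds=bounds,
                               **options)
    fxr = func(xr)
    fx = function(np.copy(x), *(wrapper_args + args))
  File "<stdin>", line 22, in cost
  File "<stdin>", line 12, in sil
  File "h.py", line 7, in proj
    m=arm.camera_model(n);p=m["camera_matrix"]@(m["R"]@np.array(X)+m["t"]);return p[:2]/p[2]
ValueError: time passes only in moves, steps and waits
```

```bash
sed -i 's/^def ray/M={n:arm.camera_model(n) for n in("top","scene")}\ndef ray/; s/arm.camera_model(n);/M[n];/' h.py
cat > ov.py <<'E'
from fit import *
im=np.load("avg.npz")
cl={"top":[(175,49),(228,130),(82,212),(33,130)],"scene":[(168,436),(80,434),(104,337),(188,345)]}
off={"top":(340,187),"scene":(272,241-66)}
for n in cl: cl[n]=np.array([(a/4+off[n][0]-.4,b/4+off[n][1]-.4) for a,b in cl[n]])
# click order starts at world corner: top-right end etc; same physical order tried by matching
hyp=[]
def res(p,flip,ns):
    out=[]
    for n in ns:
        B=np.array([proj(n,X) for X in rk(p,0)[1][:4]])
        d=np.linalg.norm(B[:,None]-cl[n][None],axis=2)
        out+=list(d.min(1))
    return np.array(out)
for yaw0 in(-.95,2.19):
    for ns in(["top"],["scene"],["top","scene"]):
        q=least_squares(lambda p:res(p,0,ns),[.600,-.089,yaw0],x_scale=[.01,.01,.1],diff_step=1e-4);print(ns,q.x,np.round(q.fun,1))
    hyp.append(q.x)
rows=[]
for n in C:
    row=[];u,v=C[n]
    g=cv2.warpAffine(im[n],np.float32([[K,0,-K*(u-r)],[0,K,-K*(v-r)]]),(2*r*K,2*r*K),flags=cv2.INTER_CUBIC)
    for p in hyp:
        o=cv2.convertScaleAbs(g,alpha=1.8,beta=10);up,box=rk(p,-.135)
        P=lambda L:((np.array([proj(n,X) for X in L])-[u-r,v-r])*K).astype(np.int32).reshape(-1,1,2)
        for L,c in((up[0],(0,0,255)),(up[1],(0,160,0)),(box[:4],(255,0,0))):cv2.polylines(o,[P(L)],True,c,1)
        row.append(o)
    rows.append(np.hstack(row))
cv2.imwrite("pics/ov2.png",cv2.resize(np.vstack(rows),(600,600),interpolation=cv2.INTER_AREA))
for q,a,b in(("sq",(202.8,213.8),(388,197.8)),("lg",(290,281.5),(306.5,210))): print(q,ray("top",*a,.044),ray("scene",*b,.044))
E
python3 ov.py
```

```text
['top'] [ 0.60183996 -0.08640794 -0.96394536] [1.8 1.5 1.8 1.9]
['scene'] [ 0.59847236 -0.08502577 -0.94925466] [3.1 1.1 2.5 2.1]
['top', 'scene'] [ 0.60067672 -0.08611724 -0.95852929] [1.3 1.6 2.4 1.9 4.  1.6 1.8 1.7]
['top'] [ 0.60183686 -0.08640919  2.17753604] [1.8 1.9 1.8 1.5]
['scene'] [ 0.59847455 -0.08501829  2.19226851] [2.5 2.1 3.1 1.1]
['top', 'scene'] [ 0.60068282 -0.08612401  2.18304213] [2.4 1.9 1.3 1.6 1.8 1.7 4.  1.6]
sq [0.57970702 0.25495252 0.044     ] [0.58614616 0.25087433 0.044     ]
lg [0.4573742  0.06732514 0.044     ] [0.46214134 0.06020318 0.044     ]
```

View pics/ov2.png

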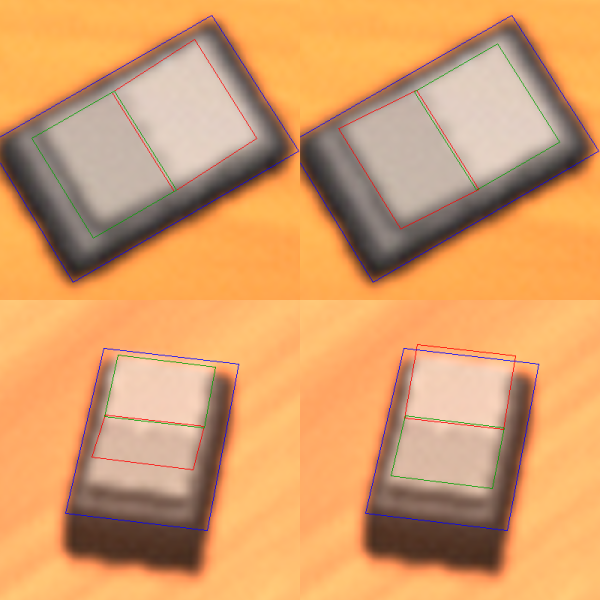

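The right-hand hypothesis fits: the raised half is the one towards the upper left in the scene view (left in the top view), so its direction is yaw ≈ 2.18. Averaging both cameras gives press points of rocker (0.590,-0.069), key (0.583,0.253) and large button (0.460,0.0635). I'll close the gripper and turn the tool so its x axis lies along world +y and its y axis along world +x.

>>> jog_arm:
  deltas: "0 0 0.1674 0 0 0 0;0 0 0.1674 0 0 0 0;0 0 0.1674 0 0 0 0;0 0 0.1674 0 0 0 0;0 0 0.1674 0 0 0 0;0 0 0.1674 0 0 0 0;0 0 0.1674 0 0 0 0;0 0 0.1674 0 0 0 0;0 0 0 0 0 0 0"

```text
clock: 2.02
ee_pos: [0.1206, 0.5109, 0.2313]
tool_rot: [0.0, 0.707, 0.707, -0.0]
wrist_force: [-0.3, 0.5, 0.2]
grip_width: 0.0001
grasp_force: 0.0
```

>>> jog_arm:
  deltas: "0 0 0 -24 20 0 0;0 0 0 -48 39 0 0;0 0 0 -48 39 -0 0;0 0 0 -48 39 10 0;0 0 0 -48 39 10 0;0 0 0 -48 39 10 0;0 0 0 -48 39 10 0;0 0 0 -48 39 10 0;0 0 0 -48 39 10 0;0 0 0 -48 39 10 0;0 0 0 -48 39 10 0;0 0 0 -48 39 10 0"

```text
clock: 3.52
ee_pos: [0.5698, -0.0421, 0.1413]
tool_rot: [0.0, 0.706, 0.709, 0.0]
wrist_force: [0.4, 0.8, 0.6]
grip_width: -0.0
grasp_force: 0.0
```

>>> jog_arm:
  deltas: "0 0 0 -28 20 20 0;0 0 0 0 0 20 0;0 0 0 0 0 20 0;0 0 0 0 0 10 0;0 0 0 0 0 0 0;0 0 0 0 0 0 0"

```text
clock: 4.28
ee_pos: [0.5892, -0.0681, 0.0724]
tool_rot: [0.001, 0.707, 0.707, 0.0]
wrist_force: [0.3, 0.0, 0.6]
grip_width: -0.0003
grasp_force: 0.0
```

```bash
cat > look.py <<'E'
import sys
from h import *
im={n:arm.read_camera(n) for n in M};s=arm.read_state();e=s["ee_pos"];print(e,s["clock"])
o=[]
for n in M:
    u,v=proj(n,e).round().astype(int);c=im[n][v-40:v+40,u-40:u+40];c=cv2.resize(c,(400,400),interpolation=cv2.INTER_CUBIC)
    c=cv2.convertScaleAbs(c,alpha=1.8,beta=10);cv2.circle(c,(202,202),4,(255,0,0),1)
    for a in sys.argv[2:]:
        q=((proj(n,eval(a))-[u-40,v-40]+.5)*5).astype(int);cv2.circle(c,tuple(map(int,q)),4,(0,255,0),1)
    o.append(c)
cv2.imwrite(sys.argv[1],np.hstack(o))
E
python3 look.py pics/l1.png "[.59,-.069,.040]"
```

```text
[ 0.58918348 -0.06807848  0.07243968] 4.375
```

View pics/l1.png

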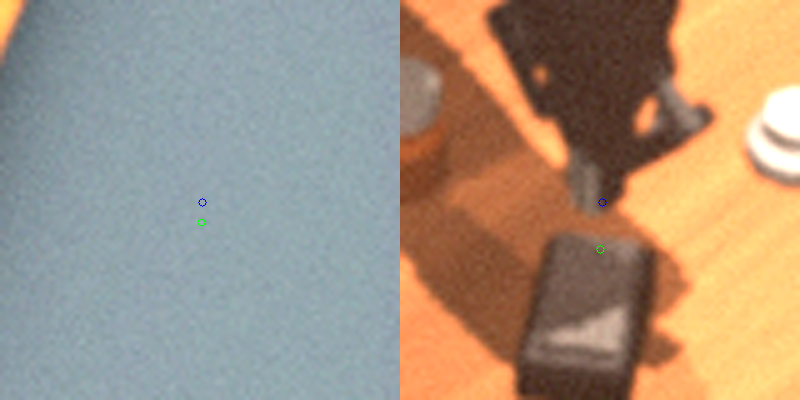

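The fingertip sits at (592,210) in the scene crop, against a projection of (602,202). That puts the scene camera about 7 mm off in y, so the press points become rocker (0.591,-0.064), key (0.583,0.256) and large button (0.459,0.067). I'll press the rocker now.

>>> jog_arm:
  deltas: "0 0 0 4 2 10 0;0 0 0 0 0 10 0;0 0 0 0 0 5 0;0 0 0 0 0 3 0;0 0 0 0 0 3 0;0 0 0 0 0 3 0;0 0 0 0 0 2 0;0 0 0 0 0 2 0;0 0 0 0 0 0 0"

```text
clock: 5.5
ee_pos: [0.5907, -0.0643, 0.0334]
tool_rot: [0.0, 0.707, 0.707, -0.0]
wrist_force: [-0.9, -0.1, 0.3]
grip_width: 0.0001
grasp_force: 0.0
```

>>> jog_arm:
  deltas: "0 0 0 0 0 1 0;0 0 0 0 0 0 0"

```text
clock: 5.75
ee_pos: [0.5908, -0.0643, 0.033]
tool_rot: [0.0, 0.707, 0.707, 0.0]
wrist_force: [-1.6, -0.1, 4.6]
grip_width: 0.0
grasp_force: 2.6
```

>>> jog_arm:
  deltas: "0 0 0 0 0 1 0;0 0 0 0 0 0 0"

```text
clock: 6.0
ee_pos: [0.5909, -0.0643, 0.0328]
tool_rot: [0.001, 0.707, 0.707, 0.0]
wrist_force: [-4.9, 0.7, 12.4]
grip_width: -0.0003
grasp_force: 6.6
```

Firm stop at 33 mm, so the rocker is fully down. I'll lift off and move to the key.

>>> jog_arm:
  deltas: "0 0 0 0 0 -10 0;0 0 0 0 0 -30 0;0 0 0 0 0 -40 0;0 0 0 40 -2 0 0;0 0 0 50 -1 0 0;0 0 0 50 -1 0 0;0 0 0 50 -1 0 0;0 0 0 50 -1 0 0;0 0 0 50 -1 0 0;0 0 0 30 -1 20 0;0 0 0 0 0 15 0;0 0 0 0 0 0 0"

```text
clock: 7.5
ee_pos: [0.5818, 0.255, 0.0752]
tool_rot: [-0.0, 0.707, 0.707, -0.001]
wrist_force: [-0.2, -0.3, -0.2]
grip_width: 0.0
grasp_force: 0.0
```

```bash
python3 look.py pics/l2.png "[.583,.256,.044]"; python3 - <<'E'
from h import *
t=cv2.imread("pics/l2.png");u=arm.read_camera("top")[180:260,330:410]
cv2.imwrite("pics/l2b.png",np.hstack([t,cv2.convertScaleAbs(cv2.resize(u,(400,400),interpolation=cv2.INTER_CUBIC),alpha=1.8,beta=10)])[:, 400:])
E
```

```text
[0.58294059 0.25480161 0.0768434 ] 7.6
```

View pics/l2b.png

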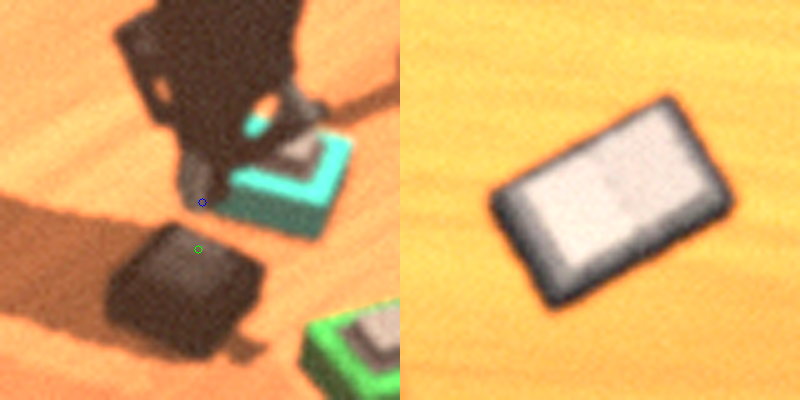

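The rocker's shading has flipped and its block hasn't moved. The tip's landing point at about (191,254) agrees with the key centre at about (195,257). I'll press the key.

>>> jog_arm:
  deltas: "0 0 0 1 1 10 0;0 0 0 0 0 10 0;0 0 0 0 0 5 0;0 0 0 0 0 4 0;0 0 0 0 0 3 0;0 0 0 0 0 3 0;0 0 0 0 0 2 0;0 0 0 0 0 1 0;0 0 0 0 0 0 0"

```text
clock: 8.78
ee_pos: [0.5837, 0.2569, 0.0385]
tool_rot: [0.0, 0.707, 0.707, -0.0]
wrist_force: [-0.2, 0.1, 1.4]
grip_width: -0.0002
grasp_force: 0.6
```

>>> jog_arm:
  deltas: "0 0 0 0 0 1 0;0 0 0 0 0 0 0"

```text
clock: 9.02
ee_pos: [0.5837, 0.2569, 0.0375]
tool_rot: [-0.0, 0.707, 0.707, -0.0]
wrist_force: [0.2, -1.0, 1.6]
grip_width: 0.0
grasp_force: 0.9
```

>>> jog_arm:
  deltas: "0 0 0 0 0 1 0;0 0 0 0 0 0 0"

```text
clock: 9.28
ee_pos: [0.5838, 0.2569, 0.037]
tool_rot: [0.0, 0.707, 0.707, 0.0]
wrist_force: [-2.3, -0.5, 8.1]
grip_width: 0.0
grasp_force: 3.6
```

>>> jog_arm:
  deltas: "0 0 0 0 0 1 0;0 0 0 0 0 0 0"

```text
clock: 9.52
ee_pos: [0.5838, 0.2569, 0.037]
tool_rot: [0.0, 0.707, 0.707, 0.001]
wrist_force: [-5.3, -2.6, 15.3]
grip_width: 0.0001
grasp_force: 7.4
```

The key is on its stop at 37 mm. Next is the large button.

>>> jog_arm:
  deltas: "0 0 0 0 0 -10 0;0 0 0 0 0 -30 0;0 0 0 0 0 -35 0;0 0 0 -38 -25 0 0;0 0 0 -38 -25 0 0;0 0 0 -38 -25 0 0;0 0 0 -38 -25 0 0;0 0 0 -38 -25 0 0;0 0 0 0 0 20 0;0 0 0 0 0 10 0;0 0 0 0 0 0 0;0 0 0 0 0 0 0"

```text
clock: 11.02
ee_pos: [0.4592, 0.0673, 0.0808]
tool_rot: [0.0, 0.707, 0.707, 0.0]
wrist_force: [0.2, 0.2, -0.3]
grip_width: 0.0004
grasp_force: 0.0
```

```bash
python3 look.py pics/l3.png "[.459,.067,.044]"; python3 - <<'E'
from h import *
t=cv2.imread("pics/l3.png");u=arm.read_camera("top")[177:257,165:245]
cv2.imwrite("pics/l3b.png",np.hstack([t,cv2.convertScaleAbs(cv2.resize(u,(400,400),interpolation=cv2.INTER_CUBIC),alpha=1.8,beta=10)])[:, 400:])
E
```

```text
[0.45916341 0.06724122 0.08086551] 11.125
```

View pics/l3b.png

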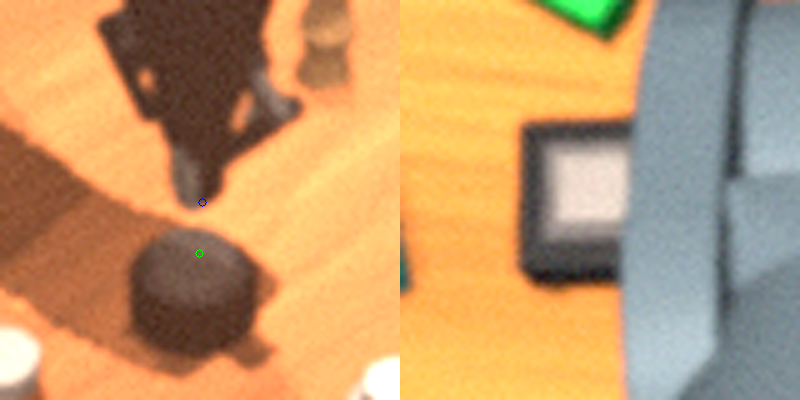

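The landing point at about (193,257) matches the cap centre at about (193,256). I'll press down, then hold.

>>> jog_arm:
  deltas: "0 0 0 0 0 15 0;0 0 0 0 0 10 0;0 0 0 0 0 8 0;0 0 0 0 0 3 0;0 0 0 0 0 3 0;0 0 0 0 0 3 0;0 0 0 0 0 2 0;0 0 0 0 0 1 0;0 0 0 0 0 1 0"

```text
clock: 12.3
ee_pos: [0.4589, 0.0669, 0.0372]
tool_rot: [0.001, 0.707, 0.707, 0.001]
wrist_force: [-15.1, -2.2, 51.6]
grip_width: 0.0004
grasp_force: 26.1
```

>>> jog_arm:
  deltas: "0 0 0 0 0 -1.5 0;0 0 0 0 0 0 0"

```text
clock: 12.55
ee_pos: [0.4587, 0.0669, 0.0377]
tool_rot: [0.0, 0.707, 0.707, 0.001]
wrist_force: [-8.3, -0.5, 26.9]
grip_width: 0.0005
grasp_force: 13.2
```

>>> jog_arm:
  deltas: "0 0 0 0 0 0 0;0 0 0 0 0 0 0;0 0 0 0 0 0 0;0 0 0 0 0 0 0;0 0 0 0 0 -10 0;0 0 0 0 0 -30 0;0 0 0 0 0 -50 0;0 0 0 50 -50 -20 0;0 0 0 50 -50 0 0;0 0 0 50 -50 0 0;0 0 0 50 0 0 0;0 0 0 0 0 0 0"

```text
clock: 14.05
ee_pos: [0.3279, 0.2509, 0.1434]
tool_rot: [0.0, 0.706, 0.709, 0.001]
wrist_force: [-0.1, 0.5, -0.2]
grip_width: 0.0
grasp_force: 0.0
```

```bash
python3 - <<'E'
from h import *
print(arm.read_state()["clock"],arm.read_state()["ee_pos"])
t=arm.read_camera("top");a=cv2.imread("pics/top0.png");s=arm.read_camera("scene");b=cv2.imread("pics/scene0.png")
f=lambda i,x,y,w,h:cv2.convertScaleAbs(cv2.resize(i[y:y+h,x:x+w],(400,300)),alpha=1.7)
o=np.vstack([np.hstack([f(a,120,130,300,225),f(t,120,130,300,225)]),np.hstack([f(b,240,150,220,165),f(s,240,150,220,165)])])
cv2.imwrite("pics/fin.png",o)
E
```

```text
14.05 [0.32785692 0.25087409 0.14337641]
```

View pics/fin.png

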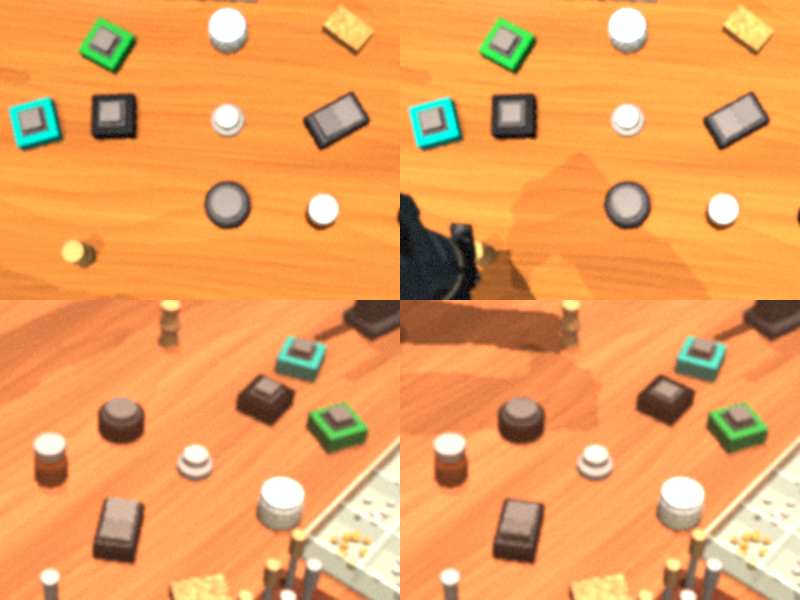

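In the before and after pictures the rocker has flipped, the key is lower and the large button is back up. Every block and bystander is where it was, and the arm is clear.

```bash
python3 -c "
from station import arm
print(arm.sign_off())"
```

```text
the job is handed in; nothing more can be done
None
```

I switched the rocker on, latched the square key down, held the large button down for about a second (peak press force 52 N) and let it come up, then handed the job in at about 14 s; in the last pictures nothing had visibly moved, though I couldn't see the clamp itself close.

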